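# Stroke the row of glass studs home

### The arm

A 7-joint arm with a two-finger parallel gripper is mounted at the origin on a cart in front of the work surface, level with it; the furniture and walls round the work are solid. World frame = base frame: x ahead of the robot, y to its left, z up, the work surface at z = 0. Lengths are in m, angles in rad, forces in N, time in s.
With the tool pointing down it reaches from about 0.425 to 0.925 m from the base axis. Payload 6.8 kg.
Tool frame: the origin (TCP) lies between the finger pads; the fingertips stand 22 mm ahead of it and the grasp point (between the pads) lies 3 mm ahead of it; z points along the fingers, y is the direction in which the jaws open and shut (so a half turn about z gives the same grasp; the last joint's range is limited). The gripper opens to 85 mm and grips with 20 to 120 N. Pads are 22 mm wide; open, the fingers measure 114 mm over their backs; the gripper's body (76 mm by 85 mm) begins 54 mm behind the grasp point. The pads swing forward as they close: fully open they stand 13 mm farther back than shut.
Start: joints at [-1.261, 0.477, 0.022, 1.555, -0.011, 1.109, -0.083], TCP at [0.274, 0.617, 0.253] pointing down, gripper open.
Joint ranges: [-2.96, 2.96], [-0.34, 2.1], [-1.41, 1.46], [0.24, 2.44], [-1.37, 4.51], [0.17, 1.92], [-2.96, 2.96]. Speed limits (rad/s): [2.39, 2.39, 3.14, 3.14, 3.14, 3.14, 3.14].

### API

Orientations are given as a unit quaternion [w, x, y, z].
In Python, from station import bot gives the robot as it stands. The module is installed in compiled form; this text tells all that it offers.
- The arm moves only by the tool drive_tool, never from a script. Its argument "series" is one flat list of numbers, 7 for each row, row after row: the opening, from -1 (shut) to 1 (fully open), then the shift along the tool's x, y, z in mm, then the turn, a rotation vector about the tool's x, y, z in rad. In form: [jaw, x, y, z, wx, wy, wz, jaw, x, y, z, wx, wy, wz, ...]. A call has 1 to 12 rows; each row shifts and turns the commanded pose from where the row before left it, along the tool's axes as they then stand; what a row does not reach is not made up. A row lasts 1/8 s, in which the tool goes at most 62.5 mm and 10.7 degrees, less where a joint would pass 70% of its speed; a pose out of reach is approached as far as the arm can. A call with a gripper value outside its range is refused whole. The fingers move at their own pace and stop on an object; "force" is the grip in N (left out, the last holds). Time passes only in rows, so rows that do not move let the fingers close. It gives the time, the measured TCP pose, the force and the opening at its end, in the units of the state.
- bot.get_obs(): the state, without advancing time (a new reading comes with each control period).
- bot.read_camera(name): name is "scene" or "side" or "wrist"; returns a dict with "pixels" (480x640x3 uint8, blue, green, red), "camera_matrix" (3x3 intrinsics, pixels), "rvec" (rotation vector, rad) and "tvec" (3), from world to camera coordinates, as OpenCV has them. Camera axes: x right, y down, z forward; pixel columns grow to the right and rows downward; lengths in m; the calibration is good to about 2 mm. A picture is of the moment at which its call begins. There is no depth.
- bot.hand_in(): hands the job in, once; it reports no verdict.
The state is a dict: "t": time; "q": joint angles; "joint_vel": joint speeds; "joint_torque": joint torques, N m; "eef_pos": TCP position; "tool_rot": TCP orientation; "contact_force": force on the tool from outside, world axes, zero at the start; "torque": the same for the moment, N m; "gripper_width": opening from 0.0 (shut) to 1.0 (fully open).
Only numpy, scipy, OpenCV 4.12 (cv2) and the standard library are available. Lean on these libraries where they do the work, as an engineer would, in place of code of your own. Each camera call takes 0.05 s, during which the arm holds its last target. There are 200 camera calls.

### The job

On the slate trivet a curved row of five glass studs stands slightly proud. Run the closed fingertips along the row in one stroke, from the amber stud to the green one, without lifting them away from the row on the way, and gently push each stud fully home in turn. Do not pick up, shove or tip the trivet, and leave the jars and the black lid alone; then draw the hand clear.

Things in the scene. Friction and masses are not known exactly. Their poses are not given: they have to be found in the camera images.
- trivet: loose dark grey slate trivet, about 1 kg, 100 x 190 x 20 mm high, lying on the table on four rubber feet at any yaw; origin at the centre of its underside, z up, y along its length towards the amber end. Its flat top is 20 mm above the table. Five round push-fit glass studs, 26 mm in diameter, stand in a shallow S-shaped row on it, each in a flat brass collar 31 mm across
- stud_0_top (a point): top of the dome of the amber stud, first of the row, at x -10, y 74 mm in the trivet's frame; moves down with the stud. Neighbouring studs are 38 to 42 mm apart. Dome 4.5 mm high over the 13 mm radius; its top is 29.5 mm above the table at joint 0 and 24.5 mm when the stud is fully home
- stud_0 (a joint): how far the amber stud, first of the row, is pushed into the trivet, m: 0 standing 5 mm proud of its seat, 0.005 fully home (only the dome shows above the collar). A tight fit: about 2.5 N moves it, it stays where it is left, and it cannot be pulled up again
- stud_1_top (a point): top of the dome of the light blue stud, second, at x 12, y 38 mm in the trivet's frame; moves down with the stud. Neighbouring studs are 38 to 42 mm apart. Dome 4.5 mm high over the 13 mm radius; its top is 29.5 mm above the table at joint 0 and 24.5 mm when the stud is fully home
- stud_1 (a joint): how far the light blue stud, second, is pushed into the trivet, m: 0 standing 5 mm proud of its seat, 0.005 fully home (only the dome shows above the collar). A tight fit: about 2.5 N moves it, it stays where it is left, and it cannot be pulled up again
- stud_2_top (a point): top of the dome of the light blue stud, third (middle), at x 0, y 0 mm in the trivet's frame; moves down with the stud. Neighbouring studs are 38 to 42 mm apart. Dome 4.5 mm high over the 13 mm radius; its top is 29.5 mm above the table at joint 0 and 24.5 mm when the stud is fully home
- stud_2 (a joint): how far the light blue stud, third (middle), is pushed into the trivet, m: 0 standing 5 mm proud of its seat, 0.005 fully home (only the dome shows above the collar). A tight fit: about 2.5 N moves it, it stays where it is left, and it cannot be pulled up again
- stud_3_top (a point): top of the dome of the light blue stud, fourth, at x -12, y -38 mm in the trivet's frame; moves down with the stud. Neighbouring studs are 38 to 42 mm apart. Dome 4.5 mm high over the 13 mm radius; its top is 29.5 mm above the table at joint 0 and 24.5 mm when the stud is fully home
- stud_3 (a joint): how far the light blue stud, fourth, is pushed into the trivet, m: 0 standing 5 mm proud of its seat, 0.005 fully home (only the dome shows above the collar). A tight fit: about 2.5 N moves it, it stays where it is left, and it cannot be pulled up again
- stud_4_top (a point): top of the dome of the green stud, last of the row, at x 10, y -74 mm in the trivet's frame; moves down with the stud. Neighbouring studs are 38 to 42 mm apart. Dome 4.5 mm high over the 13 mm radius; its top is 29.5 mm above the table at joint 0 and 24.5 mm when the stud is fully home
- stud_4 (a joint): how far the green stud, last of the row, is pushed into the trivet, m: 0 standing 5 mm proud of its seat, 0.005 fully home (only the dome shows above the collar). A tight fit: about 2.5 N moves it, it stays where it is left, and it cannot be pulled up again
- moss_jar: loose open glass jar of pale green glass grains, 87 mm across, 130 mm high, bystander; origin at the centre of its underside
- black_lid: loose black round jar lid, 78 mm across, 14 mm high, bystander; origin at the centre of its underside
- fern_jar: loose open glass jar of dark green glass grains, 81 mm across, 120 mm high, bystander; origin at the centre of its underside

How it is judged:
On the way, in this order (a step that is already met when the one before it is completed fails the run):
1. the amber stud, first of the row, is pushed home (value of joint stud_0 above 0.0035 m), for 0.05 s.
2. the light blue stud, second, is pushed home (value of joint stud_1 above 0.0035 m), for 0.05 s.
3. the light blue stud, third (middle), is pushed home (value of joint stud_2 above 0.0035 m), for 0.05 s.
4. the light blue stud, fourth, is pushed home (value of joint stud_3 above 0.0035 m), for 0.05 s.
5. the green stud, last of the row, is pushed home (value of joint stud_4 above 0.0035 m), for 0.05 s.
At the end, for the whole second after the job is handed in: all five studs are pushed in more than 3.5 of their 5 mm, the trivet lies flat and still on the table within 30 mm of where it was, and the jars and the lid are within 20 mm of where they were (value of joint each of stud_0, stud_1, stud_2, stud_3, stud_4 above 0.0035 m and distance of trivet from where it was at the start of the episode below 0.03 m and height (world z) of trivet below 0.004 m and angle between trivet's own z axis and vertical below 0.05 rad and linear speed of trivet below 0.01 m/s and distance of each of moss_jar, black_lid, fern_jar from where it was at the start of the episode below 0.02 m); the robot touches nothing.
It fails at once if the fingertips are lifted more than about 35 mm above the row between the first stud and the last (value of joint stud_0 above 0.0035 m and not (value of joint stud_4 above 0.0035 m) and z of the grasp point in the frame of trivet above 0.085 m).
It fails at once if the trivet is lifted or tipped (height (world z) of trivet above 0.012 m or angle between trivet's own z axis and vertical above 0.1 rad).
It fails at once if the trivet is shoved more than 30 mm (distance of trivet from where it was at the start of the episode above 0.03 m).
It fails at once if the studs or the trivet are pressed harder than 40 N (contact force between the fingers and trivet above 40 N).
It fails at once if a jar or the lid is moved more than 20 mm (distance of any of moss_jar, black_lid, fern_jar from where it was at the start of the episode above 0.02 m).
It also fails if it takes over 40 s, if anything falls off the work surface, if the arm or the gripper's body presses on something with over 40 N, if the wrist force passes 120 N, or if a joint passes its speed limit or range.

## Working session

There is one attempt and no reset: what is moved stays moved. The work goes in short steps, Python scripts to look and compute and a tool call to move; the robot and the scene stay as the last step left them, time stands still between calls to the robot, and variables do not carry over. Pictures are saved under pics/ and viewed, about 8 in all and at most 12, crops included, and the job is handed in when it is done.

Besides the shell and the picture viewer there is one more tool, called after "Request:" by a JSON object that holds its "method" and its "body", one argument or row to a line. drive_tool: Moves the arm, as the interface text tells. Its arguments: {"type":"object","properties":{"series":{"type":"array"},"force":{"type":"number"}},"required":["series"]}

```bash
mkdir -p pics
cat > h.py <<'E'
import numpy as np,cv2
from station import bot
def cam(n):
    c=bot.read_camera(n);c={k:np.array(v) for k,v in c.items()};c['R']=cv2.Rodrigues(c['rvec'].astype(float))[0];return c
def ray(c,uv,z):
    d=c['R'].T@np.linalg.inv(c['camera_matrix'])@np.array([uv[0],uv[1],1.]);o=-c['R'].T@c['tvec'].ravel();return o+d*(z-o[2])/d[2]
E
python3 - <<'E'
from h import *
ims=[]
for n in("scene","side"):
    c=cam(n);cv2.imwrite(f"pics/{n}0.png",c['pixels']);print(n,-c['R'].T@c['tvec'].ravel())
o=bot.get_obs();print(o['eef_pos'],o['tool_rot'],o['t'],o['gripper_width'])
E
```

```text
scene [0.10914434 0.05642112 0.72525589]
side [ 0.50588008 -0.86178507  0.5776526 ]
[0.27369687 0.6164884  0.2524189 ] [-1.09992107e-04  2.07378427e-01  9.78260466e-01 -7.97784854e-04] 0.1 1.0012885961307105
```

View pics/scene0.png

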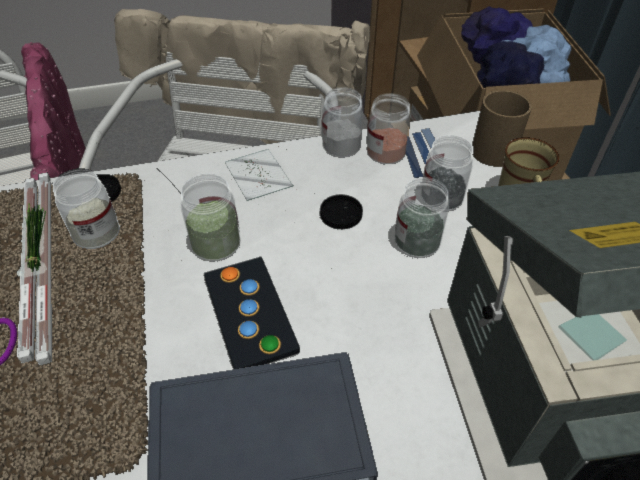

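View pics/side0.png

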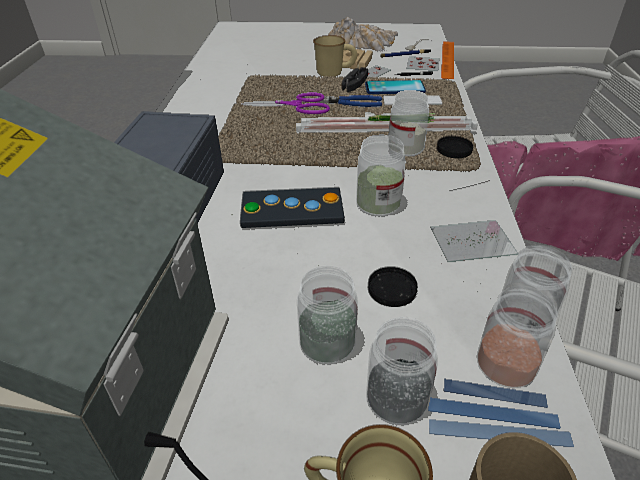

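The scene view shows the trivet with amber at (230,274) and green at (270,344). The moss jar is just beyond the amber end, and a dark box sits beyond the green end. The side view shows amber at (330,198) and green at (252,207).

Run:
```python
from h import *
M=np.array([[-10,74],[12,38],[0,0],[-12,-38],[10,-74]])/1000.
appr={'scene':[(230,274),(249,287),(249,308),(248,329),(270,344)],'side':[(330,198),(312,205),(292,202),(271,199),(252,207)]}
P={};C={};U={}
for n,a in appr.items():
    c=cam(n);C[n]=c;h=cv2.cvtColor(c['pixels'],cv2.COLOR_BGR2HSV);pts=[]
    rng=[((5,150,120),(16,255,255))]+[((98,90,100),(112,255,255))]*3+[((45,120,50),(75,255,255))]
    for (u,v),(lo,hi) in zip(a,rng):
        m=cv2.inRange(h,lo,hi);k=np.zeros_like(m);cv2.circle(k,(u,v),12,255,-1);m&=k
        n_,l,s,ce=cv2.connectedComponentsWithStats(m);i=1+np.argmax(s[1:,4]);pts.append(ce[i]);print(n,ce[i].round(1),s[i])
    U[n]=np.array(pts);P[n]=np.array([ray(c,p,.0265) for p in pts])
def fit(Q):
    a=M-M.mean(0);b=Q-Q.mean(0);t=np.arctan2((a[:,0]*b[:,1]-a[:,1]*b[:,0]).sum(),(a*b).sum())
    R=np.array([[np.cos(t),-np.sin(t)],[np.sin(t),np.cos(t)]]);o=Q.mean(0)-R@M.mean(0);return t,o,M@R.T+o
for n in P:
    t,o,F=fit(P[n][:,:2]);print(n,t,o,'\n',P[n].round(4),'\nres mm',(1000*(P[n][:,:2]-F)).round(1).tolist())
Pm=[C[n]['camera_matrix']@np.c_[C[n]['R'],C[n]['tvec'].ravel()] for n in('scene','side')]
X=cv2.triangulatePoints(Pm[0],Pm[1],U['scene'].T,U['side'].T);X=(X[:3]/X[3]).T;print('tri',X.round(4))
t,o,F=fit(X[:,:2]);print(t,o,F.round(4),(1000*(X[:,:2]-F)).round(1).tolist())
for n,q in [('scene',[(211,245),(341,211)]),('side',[(381,205),(393,287)])]:
    print(n,[ray(C[n],p,.0).round(3) for p in q])
c=C['scene'];print('navy box corner/edge at z=0.1,0', [ray(c,(348,355),z).round(3) for z in(0,.05,.1)],[ray(c,(150,380),z).round(3) for z in(0,.05,.1)])
s=C['side'];print('box side',[ray(s,(222,165),z).round(3) for z in(0,.05,.1)],[ray(s,(213,116),z).round(3) for z in(0.05,.1,.15)])
```

```text
scene [229.5 273.4] [222 267  16  14 180]
scene [248.9 285.7] [242 279  15  14 167]
scene [248.5 306.3] [241 300  16  14 183]
scene [247.7 328.2] [240 321  17  15 198]
scene [269.2 342.8] [261 335  17  17 220]
side [334.5 193.8] [333 193   4   3   4]
side [311.9 204.3] [306 200  13  10 101]
side [291.2 201.4] [285 197  13  10 100]
side [270.9 198.8] [265 195  13   9  99]
side [251.4 206.4] [245 202  14  10 115]
scene -1.7072925049436296 [ 0.59955466 -0.09252497] 
 [[ 0.6734 -0.0926  0.0265]
 [ 0.6355 -0.1096  0.0265]
 [ 0.5995 -0.0926  0.0265]
 [ 0.5638 -0.0754  0.0265]
 [ 0.5257 -0.0924  0.0265]] 
res mm [[-0.9, 0.1], [-0.1, -0.0], [-0.1, -0.1], [0.3, 0.0], [0.8, -0.0]]
side -1.6708038715389604 [ 0.60105775 -0.09689292] 
 [[ 0.6833 -0.0912  0.0265]
 [ 0.635  -0.1154  0.0265]
 [ 0.5989 -0.0982  0.0265]
 [ 0.5631 -0.0817  0.0265]
 [ 0.525  -0.098   0.0265]] 
res mm [[7.6, 3.1], [-2.6, -2.8], [-2.2, -1.3], [-1.3, -0.6], [-1.4, 1.5]]
tri [[ 0.6797 -0.0927  0.0243]
 [ 0.6367 -0.1104  0.0236]
 [ 0.6003 -0.0934  0.0238]
 [ 0.5646 -0.0762  0.0235]
 [ 0.5262 -0.0932  0.0239]]
-1.7032657709907577 [ 0.60148076 -0.09316216] [[ 0.6762 -0.093 ]
 [ 0.6376 -0.1101]
 [ 0.6015 -0.0932]
 [ 0.5654 -0.0762]
 [ 0.5268 -0.0933]] [[3.6, 0.4], [-0.9, -0.4], [-1.1, -0.2], [-0.8, 0.1], [-0.7, 0.1]]
scene [array([ 0.769, -0.095,  0.   ]), array([ 0.731, -0.336, -0.   ])]
side [array([ 0.771, -0.11 ,  0.   ]), array([ 0.726, -0.327,  0.   ])]
navy box corner/edge at z=0.1,0 [array([ 0.466, -0.191,  0.   ]), array([ 0.441, -0.174,  0.05 ]), array([ 0.417, -0.157,  0.1  ])] [array([0.569, 0.078, 0.   ]), array([0.537, 0.077, 0.05 ]), array([0.505, 0.075, 0.1  ])]
box side [array([0.478, 0.103, 0.   ]), array([0.481, 0.02 , 0.05 ]), array([ 0.483, -0.064,  0.1  ])] [array([0.472, 0.239, 0.05 ]), array([0.475, 0.134, 0.1  ]), array([0.478, 0.03 , 0.15 ])]
```

Run:
```python
from h import *
c=cam('scene');s=cam('side');i=c['pixels']
print('jar near edge z=0', [ray(c,(u,258),0.).round(3) for u in(205,212,220)],'side left/right/low',[ray(s,p,z).round(3) for p,z in(((358,198),.0),((405,198),.0),((381,215),0.))])
a=cv2.resize(i[150:370,160:360],None,fx=3,fy=2.7);b=cv2.resize(s['pixels'][130:240,230:430],None,fx=3,fy=3)
cv2.imwrite('pics/c1.png',a)
```

```text
jar near edge z=0 [array([ 0.746, -0.075,  0.   ]), array([ 0.741, -0.085,  0.   ]), array([ 0.734, -0.097,  0.   ])] side left/right/low [array([ 0.734, -0.078,  0.   ]), array([ 0.824, -0.098,  0.   ]), array([ 0.762, -0.141,  0.   ])]
```

View pics/c1.png

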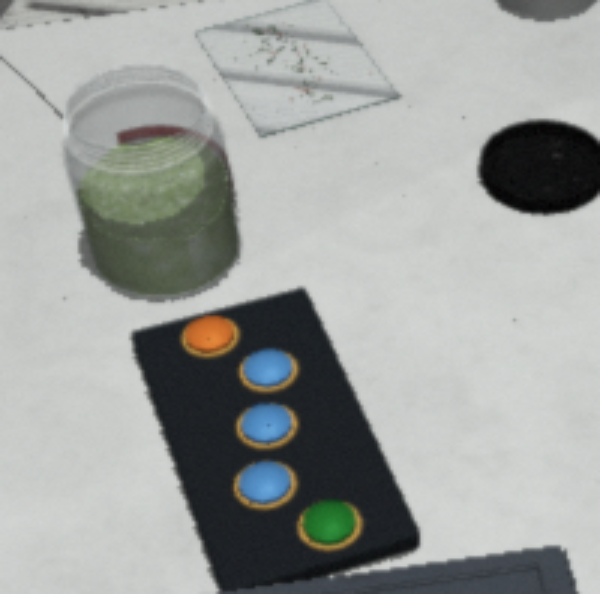

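Request:
{"method": "drive_tool", "body": {
  "series": [-1, 0, 0, 0, 0, 0, -0.139, -1, 0, 0, 0, 0, 0, -0.139, -1, 0, 0, 0, 0, 0, -0.139, -1, -28, -50, 0, 0, 0, 0, -1, -28, -50, 0, 0, 0, 0, -1, -28, -50, 0, 0, 0, 0, -1, -28, -50, 0, 0, 0, 0, -1, -28, -50, 0, 0, 0, 0, -1, -28, -50, 0, 0, 0, 0, -1, -28, -50, 0, 0, 0, 0, -1, 0, 0, 0, 0, 0, 0],
  "force": 60
}}

```text
t: 1.68
eef_pos: [0.4722, 0.2614, 0.2535]
tool_rot: [0.001, 0.005, 1.0, -0.001]
contact_force: [1.0, 0.3, 0.2]
gripper_width: -0.001
```

The crop shows the jar's near edge is about 60 mm from the amber stud centre, so a vertical approach has roughly 20 mm of gap.

Request:
{"method": "drive_tool", "body": {
  "series": [-1, -28.5, -50.6, 0, 0, 0, 0, -1, -28.5, -50.6, 0, 0, 0, 0, -1, -28.5, -50.6, 0, 0, 0, 0, -1, -28.5, -50.6, 0, 0, 0, 0, -1, -28.5, -50.6, 0, 0, 0, 0, -1, -28.5, -50.6, 0, 0, 0, 0, -1, -28, -50.6, 0, 0, 0, 0, -1, 0, 0, 60, 0, 0, 0, -1, 0, 0, 60, 0, 0, 0, -1, 0, 0, 50, 0, 0, 0, -1, 0, 0, 0, 0, 0, 0]
}}

```text
t: 3.05
eef_pos: [0.6652, -0.0857, 0.079]
tool_rot: [-0.004, -0.0, 1.0, 0.001]
contact_force: [0.5, -0.6, -0.1]
gripper_width: 0.001
```

Run:
```python
from h import *
c=cam('scene');s=cam('side');w=cam('wrist')
a=cv2.resize(c['pixels'][150:370,160:360],None,fx=2,fy=2.2);b=cv2.resize(s['pixels'][90:240,230:430],None,fx=2,fy=2)
cv2.imwrite('pics/c2.png',np.hstack([a,np.vstack([b,np.zeros((a.shape[0]-300,400,3),np.uint8)])]))
o=bot.get_obs();print(o['eef_pos'],o['tool_rot'],o['contact_force'],o['t'])
```

```text
[ 0.67012702 -0.08727605  0.08574793] [ 1.82528535e-03  2.19589987e-04  9.99998310e-01 -1.36800569e-05] [0.24786383 0.23025312 0.94105299] 3.2
```

View pics/c2.png

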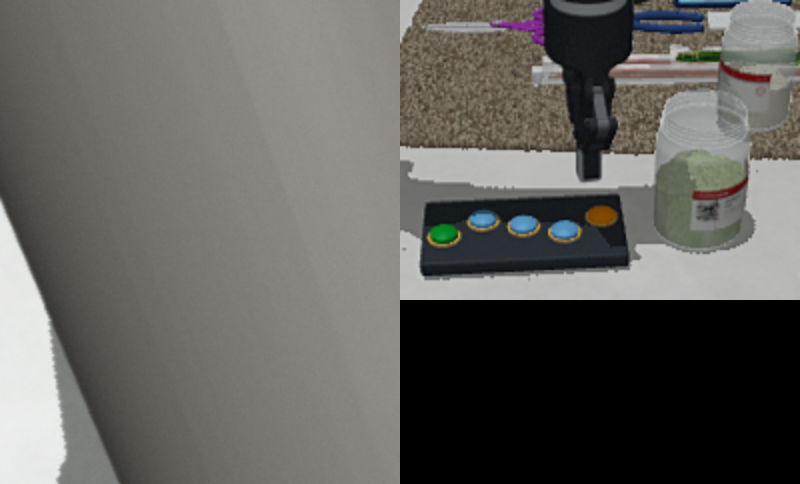

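The side crop shows the closed fingertips upright about 40 mm above the amber stud and clear of the jar. In the scene view the arm blocks the trivet.

Request:
{"method": "drive_tool", "body": {
  "series": [-1, -2, -5, 15, 0, 0, 0, -1, 0, 0, 12, 0, 0, 0, -1, 0, 0, 0, 0, 0, 0, -1, 0, 0, 0, 0, 0, 0]
}}

```text
t: 3.7
eef_pos: [0.6703, -0.0925, 0.0563]
tool_rot: [-0.0, 0.0, 1.0, 0.0]
contact_force: [0.4, 0.4, 0.4]
gripper_width: 0.001
```

Run:
```python
from h import *
for k in range(4):
    s=cam('side');o=bot.get_obs();print(o['eef_pos'].round(4) if hasattr(o['eef_pos'],'round') else o['eef_pos'],o['contact_force'],o['t'])
b=cv2.resize(s['pixels'][110:240,230:430],None,fx=4,fy=4)
cv2.imwrite('pics/c3.png',b)
```

```text
[ 0.6705 -0.0925  0.0565] [-0.72612975  0.08951789  0.51161058] 3.75
[ 0.6706 -0.0925  0.0567] [ 0.42437663 -0.10606159  0.5195189 ] 3.8
[ 0.6706 -0.0925  0.0567] [-0.09248623  0.40772346  0.00583276] 3.85
[ 0.6706 -0.0925  0.0567] [ 0.71057182 -0.19961157 -0.06195597] 3.9
```

View pics/c3.png

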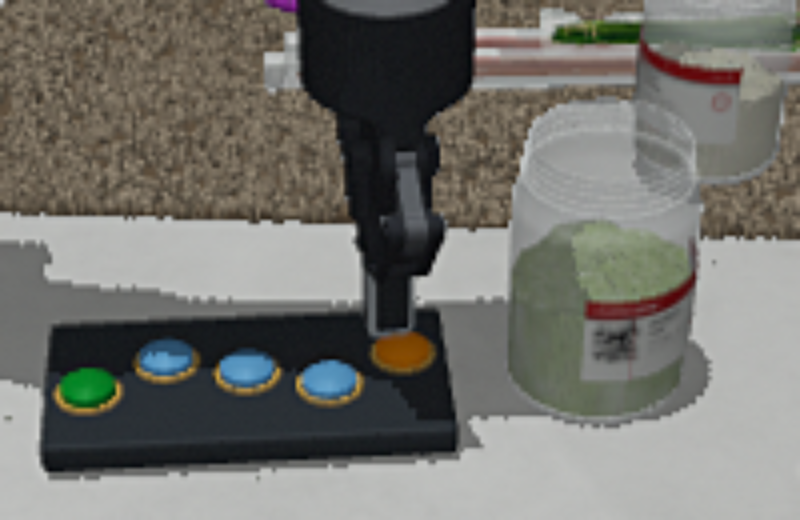

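The crop shows the tip a few millimetres short of the amber apex, just above it, with a clear gap to the jar. I'll press in small steps and watch the force.

Request:
{"method": "drive_tool", "body": {
  "series": [-1, -2, 0, 3, 0, 0, 0, -1, 0, 0, 2, 0, 0, 0, -1, 0, 0, 1, 0, 0, 0, -1, 0, 0, 1, 0, 0, 0, -1, 0, 0, 0, 0, 0, 0]
}}

```text
t: 4.53
eef_pos: [0.6724, -0.0925, 0.0494]
tool_rot: [0.0, 0.0, 1.0, 0.0]
contact_force: [0.7, -0.2, 1.6]
gripper_width: 0.002
```

Request:
{"method": "drive_tool", "body": {
  "series": [-1, 0, 0, 1, 0, 0, 0, -1, 0, 0, 1, 0, 0, 0, -1, 0, 0, 0.5, 0, 0, 0, -1, 0, 0, 0, 0, 0, 0]
}}

```text
t: 5.03
eef_pos: [0.6723, -0.0925, 0.0467]
tool_rot: [0.0, 0.0, 1.0, 0.0]
contact_force: [0.5, 0.6, 1.2]
gripper_width: 0.004
```

Request:
{"method": "drive_tool", "body": {
  "series": [-1, 0, 0, 0.4, 0, 0, 0, -1, 0, 0, 0, 0, 0, 0]
}}

```text
t: 5.28
eef_pos: [0.6724, -0.0925, 0.0464]
tool_rot: [0.0, 0.0, 1.0, 0.0]
contact_force: [-0.0, 0.1, 2.3]
gripper_width: -0.002
```

Run:
```python
from h import *
f=[]
for k in range(4):
    s=cam('side');o=bot.get_obs();f.append(o['contact_force'])
print(np.mean(f,0),o['eef_pos'])
b=cv2.resize(s['pixels'][160:240,230:360],None,fx=6,fy=6)
cv2.imwrite('pics/c4.png',b)
```

```text
[-0.14015678  0.76763569  2.33483104] [ 0.67234845 -0.09250414  0.04640572]
```

View pics/c4.png

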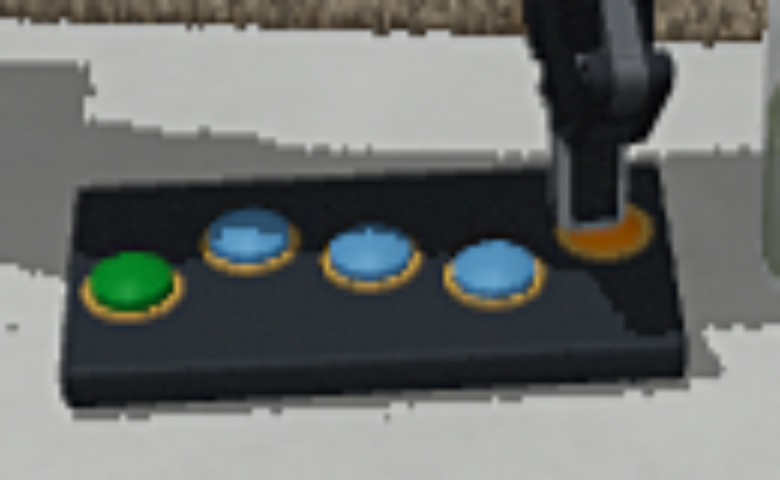

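Request:
{"method": "drive_tool", "body": {
  "series": [-1, 0, 0, 0.5, 0, 0, 0, -1, 0, 0, 0, 0, 0, 0]
}}

```text
t: 5.72
eef_pos: [0.6724, -0.0926, 0.0463]
tool_rot: [0.0, 0.0, 1.0, 0.0]
contact_force: [-0.6, 0.8, 4.4]
gripper_width: -0.002
```

Amber has bottomed out: force rises while z stays at 0.0463. Now skim at about 1 mm clearance to the second stud.

Request:
{"method": "drive_tool", "body": {
  "series": [-1, 3, -1.5, -6.5, 0, 0, 0, -1, 11, -5, 0, 0, 0, 0, -1, 11, -5, 0, 0, 0, 0, -1, 11, -5, 0, 0, 0, 0, -1, 0.4, -1, 0, 0, 0, 0, -1, 0, 0, 2, 0, 0, 0, -1, 0, 0, 1.5, 0, 0, 0, -1, 0, 0, 1.5, 0, 0, 0, -1, 0, 0, 1, 0, 0, 0, -1, 0, 0, 0.5, 0, 0, 0, -1, 0, 0, 0, 0, 0, 0]
}}

```text
t: 7.1
eef_pos: [0.6362, -0.1101, 0.0463]
tool_rot: [0.0, 0.0, 1.0, -0.0]
contact_force: [-1.5, -0.6, 4.2]
gripper_width: -0.001
```

Run:
```python
from h import *
s=cam('side');o=bot.get_obs();print(o['contact_force'],o['eef_pos'])
cv2.imwrite('pics/c5.png',cv2.resize(s['pixels'][160:240,230:360],None,fx=6,fy=6))
```

```text
[-1.10800258 -0.77929952  4.59576816] [ 0.63622892 -0.1100567   0.04625025]
```

View pics/c5.png

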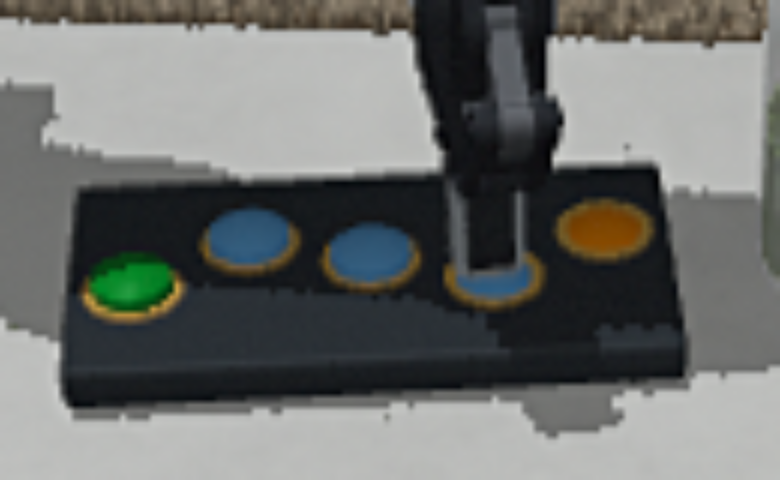

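The amber and second studs look home, the trivet hasn't moved, and the force is the same as when amber bottomed out. Next is the third.

Request:
{"method": "drive_tool", "body": {
  "series": [-1, 3, 1.5, -6.5, 0, 0, 0, -1, 11, 5, 0, 0, 0, 0, -1, 11, 5, 0, 0, 0, 0, -1, 11, 5, 0, 0, 0, 0, -1, 0, 0.5, 0, 0, 0, 0, -1, 0, 0, 2, 0, 0, 0, -1, 0, 0, 1.5, 0, 0, 0, -1, 0, 0, 1.5, 0, 0, 0, -1, 0, 0, 1, 0, 0, 0, -1, 0, 0, 0.5, 0, 0, 0, -1, 0, 0, 0, 0, 0, 0]
}}

```text
t: 8.52
eef_pos: [0.6003, -0.093, 0.0462]
tool_rot: [0.0, 0.0, 1.0, 0.0]
contact_force: [-0.4, 1.1, 4.3]
gripper_width: -0.001
```

Request:
{"method": "drive_tool", "body": {
  "series": [-1, 3, 1.5, -6.5, 0, 0, 0, -1, 11, 5, 0, 0, 0, 0, -1, 11, 5, 0, 0, 0, 0, -1, 11, 5, 0, 0, 0, 0, -1, 0, 0.5, 0, 0, 0, 0, -1, 0, 0, 2, 0, 0, 0, -1, 0, 0, 1.5, 0, 0, 0, -1, 0, 0, 1.5, 0, 0, 0, -1, 0, 0, 1, 0, 0, 0, -1, 0, 0, 0.5, 0, 0, 0, -1, 0, 0, 0, 0, 0, 0]
}}

```text
t: 9.9
eef_pos: [0.5643, -0.076, 0.0462]
tool_rot: [0.0, 0.0, 1.0, 0.0]
contact_force: [0.1, 0.5, 4.6]
gripper_width: 0.001
```

Run:
```python
from h import *
s=cam('side');o=bot.get_obs();print(o['contact_force'],o['eef_pos'])
cv2.imwrite('pics/c6.png',cv2.resize(s['pixels'][160:240,230:360],None,fx=6,fy=6))
```

```text
[0.17913577 1.10966978 3.75761828] [ 0.56429021 -0.07597494  0.04623105]
```

View pics/c6.png

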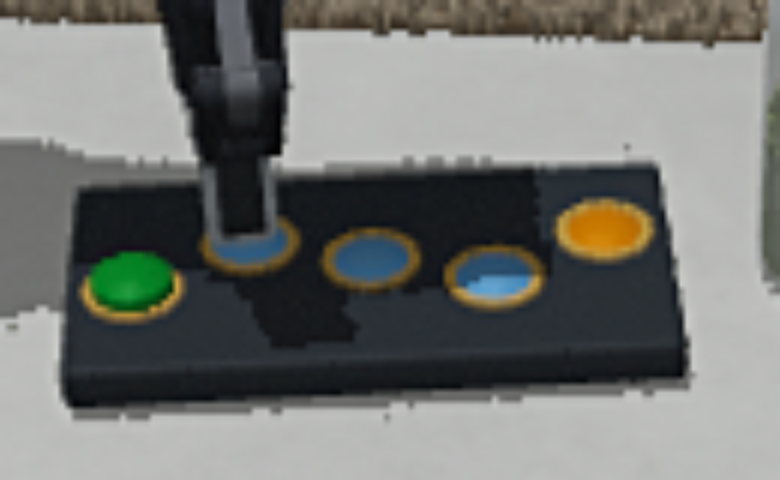

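Four studs look home, each with its collar visible all round, and green still stands proud. Now the last one.

Request:
{"method": "drive_tool", "body": {
  "series": [-1, 3, -1.5, -6.5, 0, 0, 0, -1, 12, -5, 0, 0, 0, 0, -1, 12, -5, 0, 0, 0, 0, -1, 11, -5, 0, 0, 0, 0, -1, 0, -0.5, 0, 0, 0, 0, -1, 0, 0, 2, 0, 0, 0, -1, 0, 0, 1.5, 0, 0, 0, -1, 0, 0, 1.5, 0, 0, 0, -1, 0, 0, 1, 0, 0, 0, -1, 0, 0, 0.6, 0, 0, 0, -1, 0, 0, 0, 0, 0, 0, -1, 0, 0, 0, 0, 0, 0]
}}

```text
t: 11.45
eef_pos: [0.5263, -0.093, 0.0462]
tool_rot: [0.0, 0.0, 1.0, -0.0]
contact_force: [-1.7, -1.2, 6.1]
gripper_width: -0.001
```

Run:
```python
from h import *
s=cam('side');o=bot.get_obs();print(o['contact_force'],o['eef_pos'])
cv2.imwrite('pics/c7.png',cv2.resize(s['pixels'][160:240,230:360],None,fx=6,fy=6))
```

```text
[-1.00470546 -0.12331077  5.94823249] [ 0.52622557 -0.09303487  0.04615112]
```

View pics/c7.png

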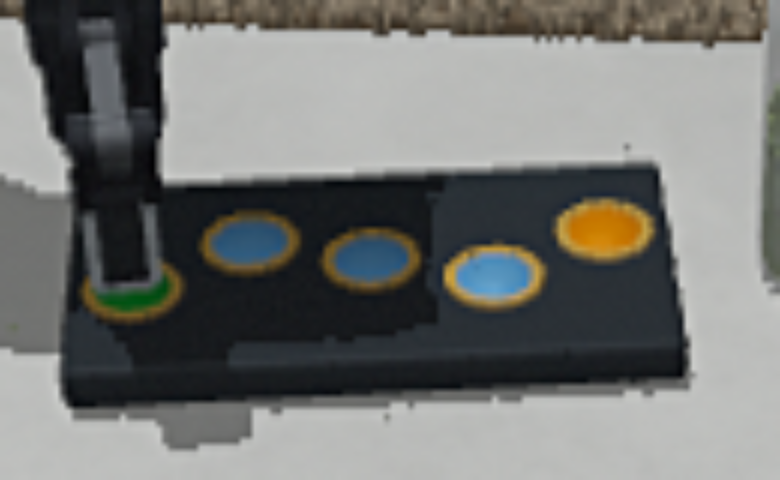

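All five studs look home. Now I'll draw the hand straight up, then aside for a clear view.

Request:
{"method": "drive_tool", "body": {
  "series": [-1, 0, 0, -10, 0, 0, 0, -1, 0, 0, -40, 0, 0, 0, -1, 0, 0, -50, 0, 0, 0, -1, 0, 0, -50, 0, 0, 0, -1, 0, 0, -40, 0, 0, 0, -1, 0, 45, 0, 0, 0, 0, -1, 0, 45, 0, 0, 0, 0, -1, 0, 45, 0, 0, 0, 0, -1, 0, 45, 0, 0, 0, 0, -1, 0, 30, 0, 0, 0, 0, -1, 0, 0, 0, 0, 0, 0, -1, 0, 0, 0, 0, 0, 0]
}}

```text
t: 13.0
eef_pos: [0.526, 0.1162, 0.2359]
tool_rot: [-0.0, 0.001, 1.0, -0.0]
contact_force: [0.1, -0.3, 0.7]
gripper_width: -0.001
```

Run:
```python
from h import *
c=cam('scene');s=cam('side');o=bot.get_obs();print(o['contact_force'],o['eef_pos'],o['t'])
cv2.imwrite('pics/c8.png',np.vstack([cv2.resize(s['pixels'][150:300,220:440],(760,300)),cv2.resize(c['pixels'][150:370,160:440],(380,300)).repeat(1,0).copy() if 0 else np.hstack([cv2.resize(c['pixels'][150:370,160:440],(380,300)),np.zeros((300,380,3),np.uint8)])]))
```

```text
[-0.06322332 -0.19256739 -0.03336285] [0.52609972 0.11555475 0.23589486] 13.1
```

View pics/c8.png

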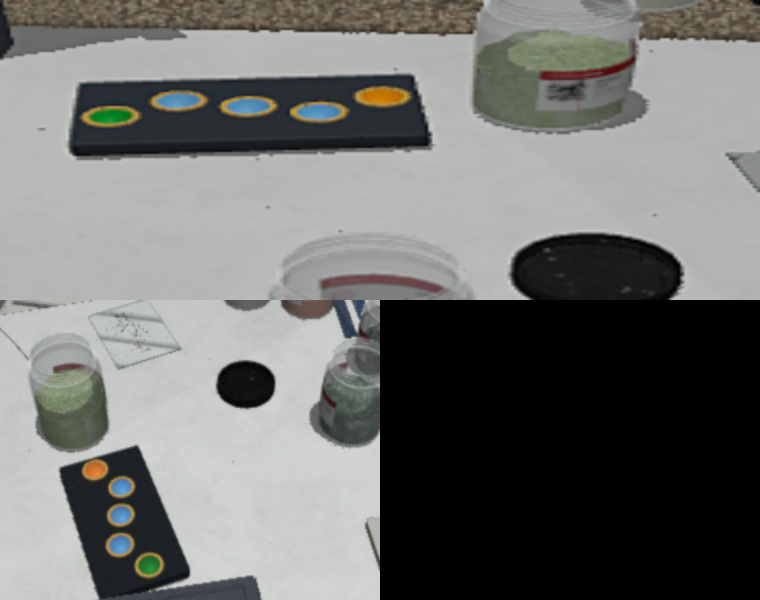

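Both views show all five studs flush with their collars, the trivet, jars and lid where they were, and the hand clear.

```bash
python3 -c "
from station import bot
print(bot.hand_in())"
```

```text
the job is handed in; nothing more can be done
None
```

I pushed all five studs home in order, amber to green, with the closed fingertips in one pass. I then drew the hand clear and handed in at about 13 s. The hand-in gives no verdict.

- **Stroke:** between studs I raised the fingertips about 6 mm, so they skimmed roughly 1 mm over the next dome instead of dragging sideways and risking a shove to the trivet. That is well under the 35 mm limit, but the tips were not in continuous contact.
- **Seating:** each stud stopped with the fingertips about 24.2 mm above the table, where 24.5 mm is fully home. The force rose to 4–6 N there, against the 40 N limit.
- **Final images:** both cameras show every collar visible all round. The trivet, jars and lid look unmoved by eye; I did not re-measure their positions.
- **Disagreements:** the two cameras differed by about 5 mm in y on the stud positions. The side-view colour mask missed most of the amber stud, so I used mainly the scene camera, and the presses confirmed those positions.

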